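# Lock the menu card in its rack with a mallet

## Task

One slot of the oak rack has the tall menu card in it; the other two hold only low wooden blanks. Pick up the mallet by its handle and knock the peg in front of the card fully home, so that its head sits on the rack, leaving the other two pegs up and the card standing. Then put the mallet back on the woven mat; keep the gripper and arm off the rack, pegs and card, and do not disturb the other things on the table.

Things in the scene. Friction and masses are not known exactly. Their poses are not given: they have to be found in the camera images.
- rack: oak card rack, a bar 100 (x) x 330 (y) x 40 mm high, fixed; origin at the centre of its underside, +x is the side away from the robot. Three card slots (7 x 88 mm, 25 mm deep) in a row at x=+30 mm, y=+110, 0, -110 mm; in front of each, at x=-22 mm and the same y, stands that slot's clamping peg
- card: the menu card: stiff panel 4 (x) x 84 (y) x 85 mm tall, loose, standing in one of the three slots and showing 60 mm above the rack (the other two slots hold low wooden blanks showing only 10 mm); origin at the centre of its lower edge
- mallet: wooden mallet, 350 g: head a cylinder 56 mm across, 80 mm long, standing on one flat face; the handle, 20 mm wide (y) x 24 mm high, sticks out level along the mallet's -x, from 28 to 150 mm from the head's axis, its centreline 40 mm above that face. Origin at the centre of the face it stands on, z up the head's axis. Grip the handle 50 to 80 mm from that axis
- mallet_head (a point): centre of the mallet's head, 40 mm above its lower face
- mat: woven grey table mat 260 (x) x 200 (y) x 3 mm, fixed; origin at the centre of its underside
- peg_left (a joint): travel of the clamping peg at the rack's +y end, m: 0 = fully up (head's top 30 mm above the rack's top, so 70 mm above the table), 0.020 = fully home (its head, 26 mm across and 10 mm thick, sits on the rack). A spring collar makes it stiff, about 5 to 7 N plus drag that grows with speed, and it stays where it is driven
- peg_left_top (a point): centre of the top of that peg's head (moves with the peg)
- peg_mid (a joint): travel of the clamping peg in the middle, m: 0 = fully up (head's top 30 mm above the rack's top, so 70 mm above the table), 0.020 = fully home (its head, 26 mm across and 10 mm thick, sits on the rack). A spring collar makes it stiff, about 5 to 7 N plus drag that grows with speed, and it stays where it is driven
- peg_mid_top (a point): centre of the top of that peg's head (moves with the peg)
- peg_right (a joint): travel of the clamping peg at the rack's -y end, m: 0 = fully up (head's top 30 mm above the rack's top, so 70 mm above the table), 0.020 = fully home (its head, 26 mm across and 10 mm thick, sits on the rack). A spring collar makes it stiff, about 5 to 7 N plus drag that grows with speed, and it stays where it is driven
- peg_right_top (a point): centre of the top of that peg's head (moves with the peg)
- tongs: bystander: flat steel serving tongs lying along their x, 190 x 34 x 6 mm, on the mat beside the mallet; origin at the centre of its underside
- steel_tray: bystander: open stainless tray 170 x 110 x 30 mm; origin at the centre of its underside
- oil: bystander: green glass oil bottle, 60 mm across, 190 mm tall; origin at the centre of its underside
- spice: bystander: glass spice jar with steel lid, 56 mm across, 90 mm tall; origin at the centre of its underside
- cup: bystander: white cup, 68 mm across, 65 mm tall; origin at the centre of its underside
- salt: bystander: turned wooden salt shaker, 50 mm across, 66 mm tall; origin at the centre of its underside
- dip_bowl: bystander: blue dip bowl, 100 mm across, 45 mm tall; origin at the centre of its underside

How it is judged (in metres and radians):
On the way, in this order (a step that is already met when the one before it is completed fails the run):
1. the mallet is lifted off the mat (height (world z) of mallet_head above 0.075 m), for 0.1 s.
2. the peg in front of the card is fully home (within 3 mm) with the mallet's head over it (((y of card in the frame of rack above 0.055 m and value of joint peg_left above 0.017 m and horizontal distance between mallet_head and peg_left_top below 0.04 m and distance between mallet_head and peg_left_top below 0.08 m) or (y of card in the frame of rack between -0.055 and 0.055 m and value of joint peg_mid above 0.017 m and horizontal distance between mallet_head and peg_mid_top below 0.04 m and distance between mallet_head and peg_mid_top below 0.08 m) or (y of card in the frame of rack below -0.055 m and value of joint peg_right above 0.017 m and horizontal distance between mallet_head and peg_right_top below 0.04 m and distance between mallet_head and peg_right_top below 0.08 m))).
At the end, for the whole second after the job is handed in: The peg in front of the menu card is within 3 mm of fully home, the other two pegs are still up (driven less than 6 mm), the card stands in its slot (within 0.3 rad of upright), and the mallet rests with its head within the mat's edges (head centre below 55 mm), at rest (((y of card in the frame of rack above 0.055 m and value of joint peg_left above 0.017 m and value of joint each of peg_mid, peg_right below 0.006 m) or (y of card in the frame of rack between -0.055 and 0.055 m and value of joint peg_mid above 0.017 m and value of joint each of peg_left, peg_right below 0.006 m) or (y of card in the frame of rack below -0.055 m and value of joint peg_right above 0.017 m and value of joint each of peg_left, peg_mid below 0.006 m)) and angle between card's own z axis and vertical below 0.3 rad and z of card in the frame of rack below 0.025 m and x of mallet_head in the frame of mat between -0.13 and 0.13 m and y of mallet_head in the frame of mat between -0.1 and 0.1 m and height (world z) of mallet_head below 0.055 m and linear speed of mallet below 0.03 m/s); the robot touches nothing.
It fails at once if the gripper or arm touches the rack or pegs (over 2 N) (contact force between any of the fingers, the arm and rack above 2 N).
It fails at once if the gripper or arm touches the card (over 2 N) (contact force between any of the fingers, the arm and card above 2 N).
It fails at once if a bystander is shifted more than 50 mm or tipped over (distance of any of tongs, steel_tray, oil, spice, cup, salt, dip_bowl from where it was at the start of the episode above 0.05 m or angle between any of tongs, steel_tray, oil, spice, cup, salt, dip_bowl's own z axis and vertical above 0.6 rad).
It also fails if it takes over 48 s, if anything falls off the work surface, if the arm or the gripper's body presses on something with over 40 N, if the wrist force passes 120 N, or if a joint passes its speed limit or range.

## Robot

A 6-joint arm with a two-finger parallel gripper is mounted at the origin on the work surface. World frame = base frame: x ahead of the robot, y to its left, z up, the work surface at z = 0. Lengths are in mm, angles in rad, forces in N, time in s.
With the tool pointing down it reaches from about 300 to 775 mm from the base axis. Payload 14.6 kg.
Tool frame: the origin (TCP) lies at the very end of the fingers, on their centre line; the grasp point (between the pads) lies ctrl.pinch_z behind it (ctrl.pinch_z is the distance from the TCP to the grasp point, in mm); z points along the fingers, y is the line along which they close (so a half turn about z gives the same grasp; the last joint's range is limited). The gripper opens to 94 mm and grips with 3 to 60 N. Pads are 16 mm wide; open, the fingers measure 119 mm over their backs; the gripper's body (75 mm by 177 mm) begins 78 mm behind the grasp point.
Start: joints at [-1.223, 0.3, 1.521, -0, 1.321, -0.067], TCP at [221.646, -503.351, 205.446] pointing down, gripper open.
Joint ranges: [-3.03, 3.03], [-0.79, 2.21], [0.23, 2.52], [-1.04, 4.18], [0, 3.07], [-2.55, 2.55]. Speed limits (rad/s): [2.22, 2.22, 2.57, 3.14, 3.14, 3.14].

## Interface

Orientations are given as a unit quaternion [x, y, z, w].
In Python, from rig import ctrl gives the robot as it stands. Calls block until the motion is done:
- ctrl.movep(position, orientation): joint-space move of the TCP to a pose.
- ctrl.move_straight(position, feed=150, attitude=None, max_force=None): straight line of the TCP; attitude=None keeps the orientation; feed is the mean speed in mm/s. With max_force (N) it stops when the force on the tool has changed by that much, and returns True; else False.
- ctrl.goto_joints(angles): joint-space move.
- ctrl.open() and ctrl.gripper_close(effort=None): open the fingers fully, or close them until they stop; effort is the grip in N (None keeps the last).
- ctrl.pause(seconds).
- ctrl.solve_ik(position, orientation): joint angles nearest the present ones, or None.
- ctrl.capture(name): name is "side" or "top" or "wrist"; returns a dict with "frame" (480x640x3 uint8, blue, green, red), "fovy" (degrees; the focal length in pixels is half the picture's height over the tangent of half this angle, whatever the lens; pixels are square), "cx", "cy" (the principal point, pixels), "eye" and "orientation" of the camera in the world; the wrist camera has in their place "T_tool_cam" (4x4, takes a point from camera to tool coordinates, whose origin is the TCP and whose axes are the flange's). Camera axes: x right, y down, z forward; pixel columns grow to the right and rows downward; lengths in mm; the calibration is good to about 2 mm. The wrist camera is an equidistant fisheye: a pixel r from the principal point sees the ray r / f radians off the axis. A picture is of the moment at which its call begins: read the wrist's pose just before it. There is no depth.
A pose or a line that the arm cannot do raises ctrl.MotionError and nothing moves.
- ctrl.hand_in(): hands the job in; it is judged then, once.
Readings, each from a call of its own:
- ctrl.read_time_s(): time.
- ctrl.read_joint_positions(): joint angles.
- ctrl.read_dq(): joint speeds.
- ctrl.read_joint_torque(): joint torques, N m.
- ctrl.read_position(): TCP position.
- ctrl.read_ee_rot(): TCP orientation.
- ctrl.read_wrist_force(): force on the tool from outside, world axes, zero at the start.
- ctrl.read_wrist_torque(): the same for the moment, N m.
- ctrl.read_width(): finger opening in mm.
- ctrl.read_grasp_force(): force on a finger pad.
Only numpy, scipy, OpenCV 4.12 (cv2) and the standard library are available. Lean on these libraries where they do the work, as an engineer would, in place of code of your own. Each camera call takes 0.05 s, during which the arm holds its last target. There are 200 camera calls.

## Working session

There is one attempt and no reset: what is moved stays moved. The work goes in short steps, each a Python script; the robot and the scene stay as the last script left them, time stands still between calls to the robot, and variables do not carry over. Pictures are saved under pics/ and viewed, at most 10 in all, crops included, and the job is handed in when it is done.

```bash
ls; mkdir -p pics; python3 - <<'E'
from rig import ctrl
import cv2,numpy as np
for n in("top","side"):
    d=ctrl.capture(n); cv2.imwrite(f"pics/{n}0.png",d["frame"])
    print(n,{k:(np.round(v,4).tolist() if k!="frame" else 0) for k,v in d.items()})
print(ctrl.pinch_z,ctrl.read_ee_rot(),ctrl.read_time_s())
E
```

```text
pics
top {'frame': 0, 'fovy': 45.6091, 'cx': 325.0271, 'cy': 235.5699, 'eye': [263.6746, 43.4241, 1522.3991], 'orientation': [0.7127, -0.6931, 0.0736, -0.0792]}
side {'frame': 0, 'fovy': 46.024, 'cx': 319.2203, 'cy': 244.6986, 'eye': [258.6474, 997.1762, 908.5768], 'orientation': [-0.1248, 0.8973, -0.4176, 0.07]}
18.8 [ 9.78569148e-01  2.05917816e-01 -9.32225619e-05 -5.17485017e-04] 0.1
```

View pics/top0.png

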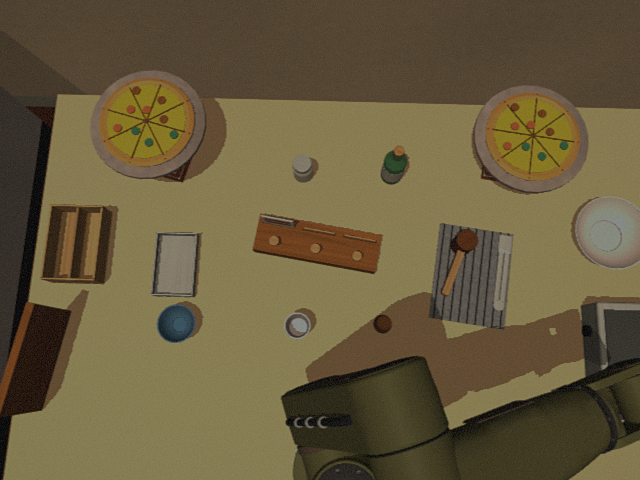

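View pics/side0.png

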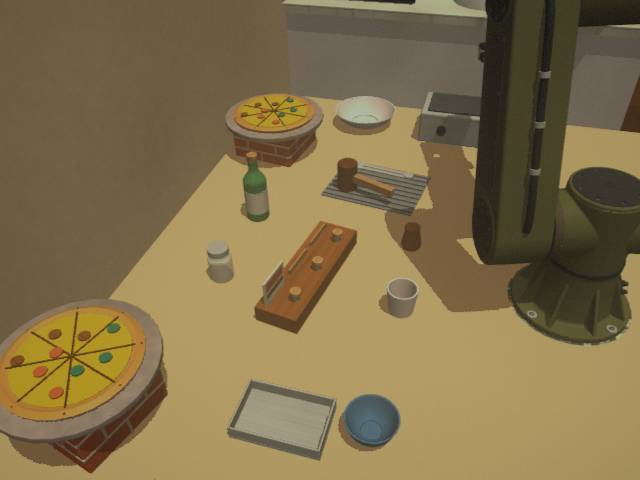

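The top view has the card at the rack's left (+y) end, behind the peg at (274,240). The other pegs are at (316,248) and (361,256), the mallet head is at (465,240), and its handle runs to (447,293). The side view agrees: card (273,283), its peg (296,293), mallet head top (347,165).

```bash
cat > h.py <<'E'
from rig import ctrl
import cv2,numpy as np
from scipy.spatial.transform import Rotation as R
def ray(d,p):
    f=240/np.tan(np.radians(d["fovy"]/2)); v=np.array([(p[0]-d["cx"])/f,(p[1]-d["cy"])/f,1.])
    return np.array(d["eye"]),R.from_quat(d["orientation"]).apply(v/np.linalg.norm(v))
def plane(d,p,z):
    e,v=ray(d,p); return e+v*(z-e[2])/v[2]
def tri(*rs):
    A=sum(np.eye(3)-np.outer(v,v) for e,v in rs); b=sum((np.eye(3)-np.outer(v,v))@e for e,v in rs)
    x=np.linalg.solve(A,b); return x,[np.linalg.norm(np.cross(x-e,v)) for e,v in rs]
E
python3 - <<'E'
from h import *
T=cv2.imread("pics/top0.png");S=cv2.imread("pics/side0.png")
a=cv2.resize(T[200:340,230:530],None,fx=2.6,fy=2.6,interpolation=cv2.INTER_CUBIC)
b=cv2.resize(S[140:330,235:435],None,fx=3,fy=3,interpolation=cv2.INTER_CUBIC)
cv2.imwrite("pics/a.png",a);cv2.imwrite("pics/b.png",b)
for im,n,ps in((T,"top",[(274,240),(316,248),(361,256),(465,240),(455,272),(502,272)]),(S,"side",[(296,293),(318,262),(337,235),(347,165),(347,180),(373,184)])):
    h=cv2.cvtColor(im,cv2.COLOR_BGR2HSV)
    for p in ps: print(n,p,h[p[1],p[0]],h[p[1]+9,p[0]-4])
E
```

```text
top (274, 240) [ 16 152 136] [ 12 170 105]
top (316, 248) [ 14 144 140] [ 14 184 104]
top (361, 256) [ 15 143 118] [ 13 192 106]
top (465, 240) [ 12 170  81] [ 19 120  36]
top (455, 272) [ 15 144 138] [ 15 147 134]
top (502, 272) [19 44 99] [ 21  42 127]
side (296, 293) [ 16 144 179] [ 14 162 129]
side (318, 262) [ 16 149 178] [ 14 179 137]
side (337, 235) [ 16 141 125] [ 14 172 139]
side (347, 165) [ 13 148 110] [ 15 117  72]
side (347, 180) [ 15 121  78] [ 15 128  74]
side (373, 184) [ 17 143 116] [19 78 69]
```

View pics/a.png

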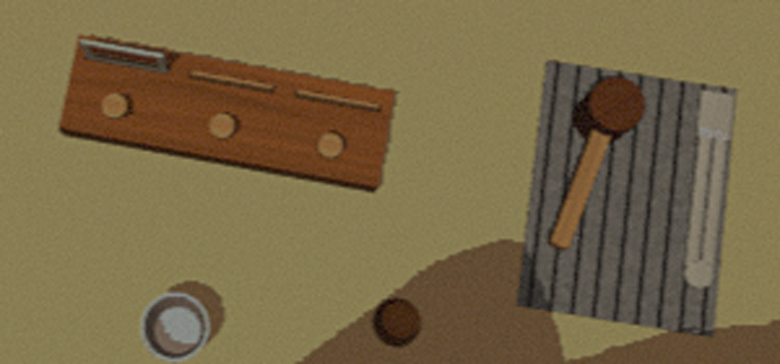

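View pics/b.png

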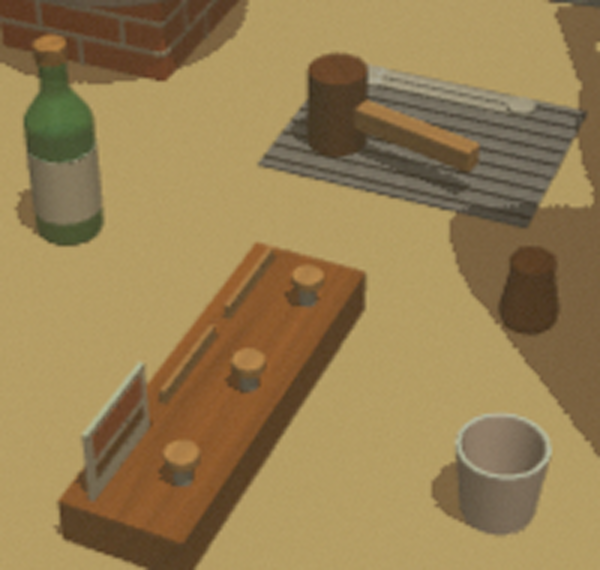

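The crops show the peg tops, the head's top disc at (616,105) in crop a and (338,70) in crop b, and the handle from (598,135) to (560,243) in crop a. Next I triangulate these.

```bash
cat > meas.py <<'E'
from h import *
t=ctrl.capture("top");s=ctrl.capture("side")
A=lambda p:((p[0]+.5)/2.6-.5+230,(p[1]+.5)/2.6-.5+200)
B=lambda p:((p[0]+.5)/3-.5+235,(p[1]+.5)/3-.5+140)
for n,a,b in(("pegL",(115,105),(181,455)),("pegM",(223,126),(248,362)),("pegR",(330,145),(308,277)),("head",(616,105),(338,70)),("hend_top",(560,243),(476,149))):
    x,e=tri(ray(t,A(a)),ray(s,B(b))); print(n,x.round(1),np.round(e,1))
for p in((598,135),(560,243)): print("handle",plane(t,A(p),55).round(1))
for p in((548,60),(737,90),(713,335),(518,305)): print("mat",plane(t,A(p),3).round(1))
for p in((717,95),(698,285)): print("tongs",plane(t,A(p),9).round(1))
for p in((80,37),(397,90),(378,190),(60,132)): print("rack",plane(t,A(p),40).round(1))
E
python3 meas.py
```

```text
pegL [568.4 192.9  62.2] [0.4 0.4]
pegM [550.8  83.7  60.8] [0.1 0.1]
pegR [533.3 -23.8  63.5] [0.4 0.4]
head [ 579.4 -306.    79.5] [0.5 0.5]
hend_top [ 441.8 -254.2   50.4] [1.8 1.8]
handle [ 552.9 -293.2   55. ]
handle [ 443.1 -253.2   55. ]
mat [ 642.1 -254.3    3. ]
mat [ 615.2 -451.5    3. ]
mat [ 360.5 -416.6    3. ]
mat [ 385.1 -220.1    3. ]
tongs [ 607.9 -428.5    9. ]
tongs [ 409.9 -401.5    9. ]
rack [644.2 234.8  40. ]
rack [597.1 -92.4  40. ]
rack [493.3 -74.   40. ]
rack [543.9 249.9  40. ]
```

```bash
cat >> h.py <<'E'
def q(phi): return np.array([np.cos(phi/2),np.sin(phi/2),0,0])
def snap(name):
    p=ctrl.read_position();r=R.from_quat(ctrl.read_ee_rot()); d=ctrl.capture("wrist")
    cv2.imwrite(f"pics/{name}.png",d["frame"]); d.update(p=np.array(p),r=r); np.save(f"pics/{name}.npy",d,allow_pickle=True); return d
def wray(d,px):
    f=240/np.tan(np.radians(d["fovy"]/2)); u=np.array([px[0]-d["cx"],px[1]-d["cy"]]); th=np.linalg.norm(u)/f
    v=np.r_[np.sin(th)*u/np.linalg.norm(u),np.cos(th)]; M=np.array(d["T_tool_cam"])
    return d["p"]+d["r"].apply(M[:3,3]), d["r"].apply(M[:3,:3]@v)
E
python3 - <<'E'
from h import *
ctrl.movep([525,-285,230],q(-.36)); a=snap("w1")
ctrl.move_straight([485,-330,200]); b=snap("w2")
print(a["T_tool_cam"],a["fovy"],a["cx"],a["cy"],ctrl.read_joint_positions())
cv2.imwrite("pics/w12.png",np.hstack([cv2.resize(x["frame"],(400,300),interpolation=cv2.INTER_AREA) for x in(a,b)]))
E
```

```text
[[-1.73275835e-04 -9.62632745e-01 -2.70810206e-01  7.90425837e+01]
 [ 9.99999985e-01 -1.65873286e-04 -5.02225370e-05 -1.03366066e-01]
 [ 3.42567989e-06 -2.70810211e-01  9.62632759e-01 -1.78513015e+02]
 [ 0.00000000e+00  0.00000000e+00  0.00000000e+00  1.00000000e+00]] 65.70646984690485 328.3924327053563 236.74375256334332 [-6.59287915e-01  3.85562397e-01  1.41807316e+00  1.64173073e-04
  1.33712991e+00  1.27137162e+00]
```

View pics/w12.png

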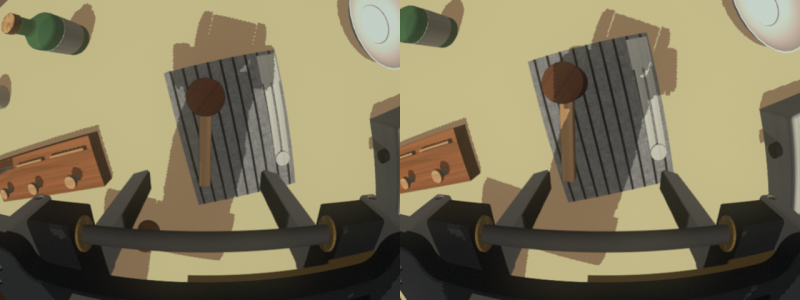

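The wrist views show the head at about (328,155) and (262,133) in full pixels, with the handle running nearly straight down from it. I'll segment both.

```bash
python3 - <<'E'
from h import *
res={}
out=[]
for n,hc,hh in(("w1",(328,155),(328,240)),("w2",(262,133),(272,225))):
    d=np.load(f"pics/{n}.npy",allow_pickle=True).item(); im=cv2.GaussianBlur(d["frame"],(3,3),0); h=cv2.cvtColor(im,cv2.COLOR_BGR2HSV)
    print(h[hc[1],hc[0]],h[hh[1],hh[0]],h[hh[1],hh[0]+30])
    sat=((h[...,1]>105)&(h[...,0]<20)).astype(np.uint8)
    roi=np.zeros_like(sat); roi[hc[1]-45:hh[1]+75,hc[0]-50:hc[0]+50]=1; m=sat&roi
    cs=max(cv2.findContours(m,0,2)[0],key=cv2.contourArea); M=np.zeros_like(m); cv2.drawContours(M,[cs],-1,1,-1)
    head=cv2.morphologyEx(M,cv2.MORPH_OPEN,cv2.getStructuringElement(2,(41,41)))
    hcs=max(cv2.findContours(head,0,2)[0],key=cv2.contourArea); C,r=cv2.minEnclosingCircle(hcs)
    ha=M&~cv2.dilate(head,np.ones((9,9),np.uint8)); ca=max(cv2.findContours(ha,0,2)[0],key=cv2.contourArea); 
    box=cv2.minAreaRect(ca); pts=cv2.boxPoints(box); pts=pts[np.argsort(pts[:,1])]; n_=(pts[0]+pts[1])/2; f_=(pts[2]+pts[3])/2
    print(n,"head",C,r,"handle",box,n_,f_); res[n]=(d,C,n_,f_)
    o=im[60:360,180:420].copy(); v=im.copy(); cv2.drawContours(v,[hcs],-1,(0,255,0),1);cv2.drawContours(v,[ca],-1,(255,0,255),1); out.append(v[60:360,160:460])
cv2.imwrite("pics/seg.png",np.hstack(out))
a,b=res["w1"],res["w2"]
for i,nm in((1,"head"),(2,"near"),(3,"far")):
    x,e=tri(wray(a[0],a[i]),wray(b[0],b[i])); print(nm,x.round(1),np.round(e,1))
for r_ in(a,b):
    for i,z in((1,83),(2,55),(3,55)):
        e,v=wray(r_[0],r_[i]); print(z,(e+v*(z-e[2])/v[2]).round(1))
E
```

```text
[ 12 141  65] [ 16 119 107] [18 17 77]
w1 head (328.3883361816406, 154.67259216308594) 30.373470306396484 handle ((328.0, 243.0), (108.0, 20.0), 90.0) [328. 189.] [328. 297.]
[ 12 133  65] [ 16 115 118] [25 19 80]
w2 head (262.0, 133.0) 35.90274429321289 handle ((268.3958740234375, 229.2154541015625), (121.74771881103516, 22.738780975341797), 87.9786376953125) [266.24872 168.37947] [270.54303 290.05145]
head [ 581.3 -306.8   66.3] [0.2 0.2]
near [ 550.6 -295.3   51.6] [1.2 1.2]
far [ 442.9 -254.3   51.9] [0.2 0.2]
83 [ 582.3 -307.2   83. ]
55 [ 550.1 -294.7   55. ]
55 [ 444.4 -254.9   55. ]
83 [ 580.  -309.4   83. ]
55 [ 551.5 -296.7   55. ]
55 [ 443.9 -255.2   55. ]
```

View pics/seg.png

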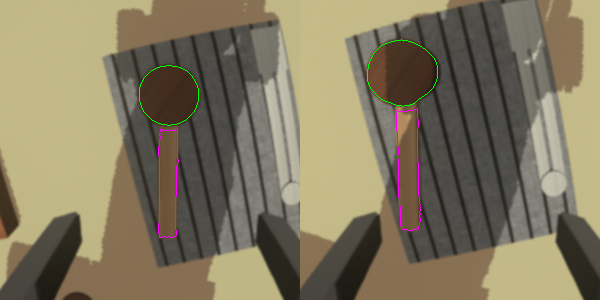

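The masks are clean: handle top at about 52–55 mm, yaw −0.364, head axis near (582,−307). I'll grasp 57 mm from the axis and lift.

```bash
python3 - <<'E'
from h import *
ctrl.open()
ctrl.movep([528.7,-287.2,130],q(-.364))
print(ctrl.move_straight([528.7,-287.2,24],feed=100,max_force=15), ctrl.read_position())
ctrl.gripper_close(60); print(ctrl.read_width(),ctrl.read_grasp_force())
ctrl.move_straight([528.7,-287.2,200],feed=100); ctrl.pause(.2)
print(ctrl.read_width(),ctrl.read_grasp_force(),ctrl.read_wrist_force(),ctrl.read_wrist_torque(),ctrl.read_time_s())
# vertical look: where the drop could return, and IK check over the peg
for z in(200,110,65): print(ctrl.solve_ik([514,203,z],q(-.16)))
d=snap("w3"); s=ctrl.capture("side"); cv2.imwrite("pics/s3.png",s["frame"])
w=cv2.resize(d["frame"],(400,300)); c=cv2.resize(s["frame"][60:285,260:460],(400,450))
cv2.imwrite("pics/c3.png",np.hstack([cv2.copyMakeBorder(w,0,150,0,0,0),c]))
E
```

```text
False [ 529.04819787 -287.41253009   24.69433953]
19.583620542979805 59.999569058418274
19.86284433642173 59.998149275779724 [-0.45136021 -0.27625465 -2.4393249 ] [0.11628404 0.15659092 0.04076923] 7.4167
[ 3.09861405e-01  3.10136709e-01  1.52056081e+00 -4.44089210e-16
  1.31089513e+00  2.04065773e+00]
[ 3.09861405e-01  4.01943744e-01  1.61750793e+00 -4.44089210e-16
  1.12214098e+00  2.04065773e+00]
[ 3.09861405e-01  4.61309548e-01  1.65022399e+00 -4.44089210e-16
  1.03005912e+00  2.04065773e+00]
```

View pics/c3.png

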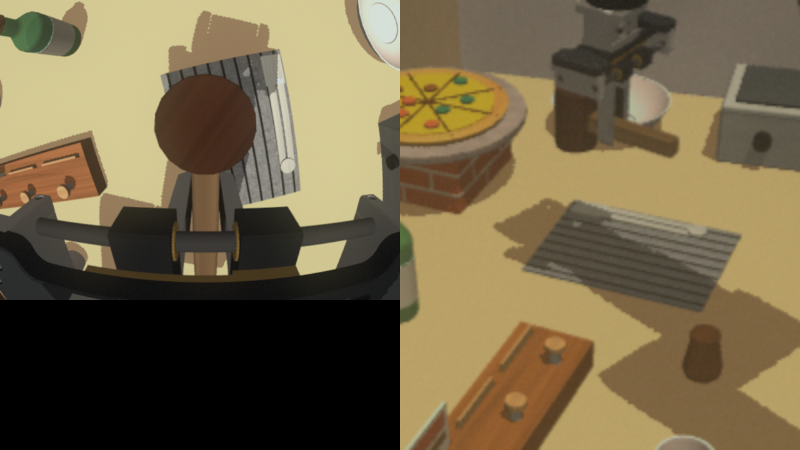

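The mallet is held level, with the head seen upright at side-crop (577,125). Now I carry it over the left peg and press slowly under force control.

```bash
python3 - <<'E'
from h import *
ctrl.move_straight([510.4,201.3,200],feed=150,attitude=q(-.16))
ctrl.move_straight([510.4,201.3,105],feed=80)
F0=np.array(ctrl.read_wrist_force())
for z in(92,88,84,80,76,73,71,69.5):
    hit=ctrl.move_straight([510.4,201.3,z],feed=25,max_force=28)
    print(z,hit,ctrl.read_position().round(1) if hasattr(ctrl.read_position(),'round') else ctrl.read_position(),(np.array(ctrl.read_wrist_force())-F0).round(1),np.round(ctrl.read_wrist_torque(),2))
    if hit: break
print(ctrl.read_time_s())
s=ctrl.capture("side"); c=cv2.resize(s["frame"][190:340,225:425],(800,600)); cv2.imwrite("pics/c4.png",c)
E
```

```text
92 False [510.4 201.3  92. ] [-0.4  0.6 -0.8] [0.09 0.16 0.04]
88 False [510.5 201.3  88. ] [0.1 0.4 1.1] [ 0.09  0.   -0.02]
84 False [510.4 201.3  83.8] [1.5 1.2 0.7] [ 0.11 -0.1   0.03]
80 False [510.4 201.2  79.7] [1.4 1.  0.6] [ 0.09 -0.02  0.04]
76 False [510.3 201.3  75.7] [ 1.1 -0.4  0.6] [ 0.08 -0.03  0.02]
73 False [510.4 201.2  72.8] [0.9 0.4 0.7] [ 0.1  -0.08  0.06]
71 False [510.4 201.3  71. ] [-0.2  0.4  3.1] [ 0.04  0.06 -0.02]
69.5 False [510.4 201.5  70.4] [-7.3 -0.6 15.6] [-0.19  1.12 -0.09]
14.925
```

View pics/c4.png

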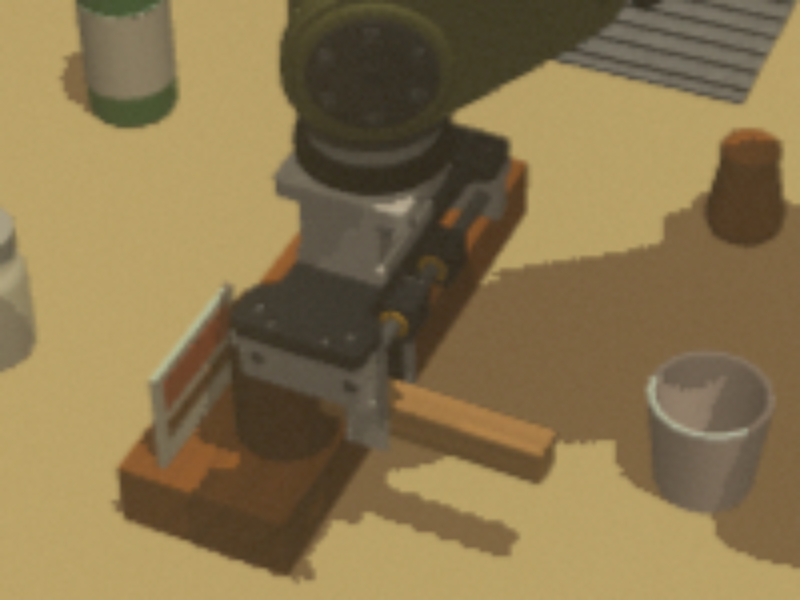

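The force rises stiffly at z≈70.4, about 20 mm after contact, with the head on the peg and the card standing. I'll lift, move back above the mat and check the peg.

```bash
python3 - <<'E'
from h import *
ctrl.move_straight([510.4,201.3,200],feed=100)
ctrl.move_straight([528.7,-287.2,200],feed=150,attitude=q(-.364))
print(ctrl.read_time_s(),ctrl.read_width(),np.round(ctrl.read_wrist_force(),1),np.round(ctrl.read_wrist_torque(),2))
s=ctrl.capture("side"); f=s["frame"]
cv2.imwrite("pics/c5.png",np.hstack([cv2.resize(f[215:335,250:365],(479,500)),cv2.resize(f[80:205,315:395],(320,500))]))
E
```

```text
19.8417 19.689810826110676 [ 0.2 -0.6 -3.1] [ 0.12  0.15 -0.02]
```

View pics/c5.png

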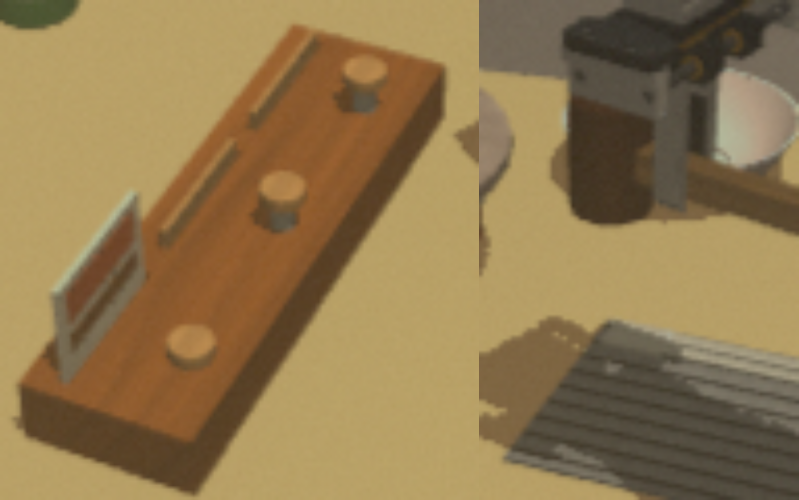

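The left peg's head, at crop (190,345), sits flush on the rack. The other two pegs are up and the card stands. Now I put the mallet back.

```bash
python3 - <<'E'
from h import *
ctrl.move_straight([528.7,-287.2,45],feed=100)
print(ctrl.move_straight([528.7,-287.2,24.2],feed=20,max_force=6),ctrl.read_position())
ctrl.open(); ctrl.pause(.3)
ctrl.move_straight([528.7,-287.2,160],feed=80)
ctrl.movep([400,-330,260],q(-.364)); ctrl.pause(.5)
print(ctrl.read_time_s(),np.round(ctrl.read_wrist_force(),1))
s=ctrl.capture("side"); t=ctrl.capture("top")["frame"]
cv2.imwrite("pics/c6.png",np.hstack([cv2.resize(s["frame"][130:330,240:440],(400,400)),cv2.resize(t[200:340,390:530],(400,400))]))
E
```

```text
False [ 528.76594615 -287.2512076    24.32908806]
27.35 [ 0.4 -0.5 -0.3]
```

View pics/c6.png

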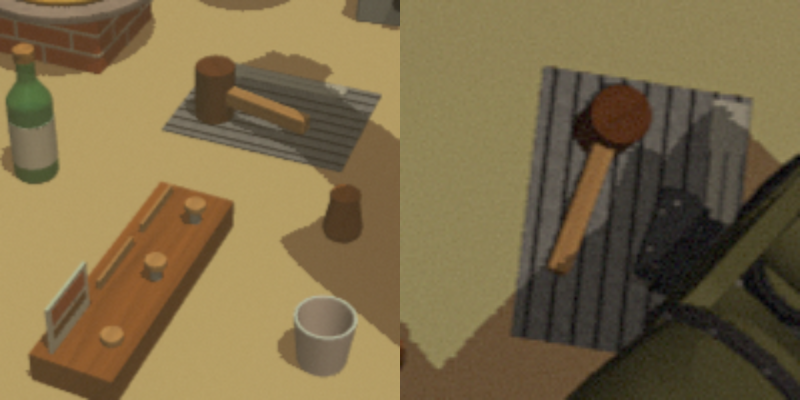

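The mallet stands upright on the mat, with its head at (215,90) in the left half. The left peg is home, the card stands, and the arm is clear.

```bash
python3 -c "
from rig import ctrl
print(ctrl.hand_in())"
```

```text
the job is handed in; nothing more can be done
None
```

I handed the job in; the last pictures show the left peg in front of the menu card driven home, the other two pegs up, the card standing and the mallet back on the mat, but hand-in returned no verdict.

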